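Slacken two grinding-wheel nuts, one of them left-handed

ROBOT

A 7-joint arm with a two-finger parallel gripper is mounted at the origin on a cart in front of the work surface, level with it; the furniture and walls round the work are solid. World frame = base frame: x ahead of the robot, y to its left, z up, the work surface at z = 0. Lengths are in m, angles in rad, forces in N, time in s.
With the tool pointing down it reaches from about 0.35 to 0.9 m from the base axis. Payload 7.2 kg.
Tool frame: the origin (TCP) lies where the fingers leave the gripper's body, on its centre line; the fingertips stand 80 mm ahead of it and the grasp point (between the pads) lies 61 mm ahead of it (grip_depth is the distance from the TCP to the grasp point, in m); z points along the fingers, y is the line along which they close (so a half turn about z gives the same grasp; the last joint's range is limited). The gripper opens to 88 mm and grips with 3 to 60 N. Pads are 20 mm wide; open, the fingers measure 115 mm over their backs; the gripper's body (75 mm by 178 mm) begins 61 mm behind the grasp point.
Start: joints at [1.199, 0.411, -0.013, 1.596, 0.006, 1.134, -0.082], TCP at [0.187, -0.596, 0.303] pointing down, gripper open.
Joint ranges: [-2.95, 2.95], [-0.29, 1.99], [-1.47, 1.44], [0.14, 2.54], [-1.03, 4.17], [0.13, 1.85], [-2.86, 2.86]. Speed limits (rad/s): [2.39, 2.39, 3.01, 3.01, 3.14, 3.14, 3.14].

INTERFACE

Orientations are given as [roll, pitch, yaw] about the fixed x, y, z axes, in that order (R = Rz(yaw) Ry(pitch) Rx(roll)).
In Python, from cell import * gives the robot as it stands.
- The arm moves only by the tool jog_arm, never from a script. Its argument "plan" is text: rows parted by semicolons, each of 7 numbers parted by spaces: the shift along the tool's x, y, z in mm, then the turn, a rotation vector about the tool's x, y, z in rad, then the opening, from -1 (shut) to 1 (fully open). A call has 1 to 12 rows; each row shifts and turns the commanded pose from where the row before left it, along the tool's axes as they then stand; what a row does not reach is not made up. A row lasts 1/12 s, in which the tool goes at most 41.7 mm and 7.16 degrees, less where a joint would pass 70% of its speed; a pose out of reach is approached as far as the arm can. A call with a gripper value outside its range is refused whole. The fingers move at their own pace and stop on an object; the grip force is fixed at half the most. Time passes only in rows, so rows that do not move let the fingers close. It gives the time, the measured TCP pose, the force, the opening and the grip force at its end, in the units of the state.
- get_state(): the state, without advancing time (a new reading comes with each control period).
- snapshot(name): name is "scene" or "top" or "wrist"; returns the picture (384x512x3 uint8, red, green, blue); there is no depth.
- get_calibration(name): a dict with "fovy" (degrees; the focal length in pixels is half the picture's height over the tangent of half this angle, whatever the lens; pixels are square), "cx", "cy" (the principal point, pixels), "T" (4x4, takes a point from camera to world coordinates). Camera axes: x right, y down, z forward; pixel columns grow to the right and rows downward; lengths in m; the calibration is good to about 2 mm. A picture is of the moment at which its call begins: read the wrist's pose just before it. get_calibration takes no time and is no camera call; for the wrist camera it gives the pose at the moment of the call.
- close_job(): hands the job in; it is judged then, once.
The state is a dict: "clock": time; "joint_pos": joint angles; "qd": joint speeds; "joint_torque": joint torques, N m; "tool_pos": TCP position; "ee_rot": TCP orientation; "wrist_force": force on the tool from outside, world axes, zero at the start; "ft_torque": the same for the moment, N m; "finger_gap": opening from 0.0 (shut) to 1.0 (fully open); "finger_force": force on a finger pad.
Only numpy, scipy, OpenCV 4.12 (cv2) and the standard library are available. Lean on these libraries where they do the work, as an engineer would, in place of code of your own. Each camera call takes 0.05 s, during which the arm holds its last target. There are 200 camera calls.

TASK

The two grinding wheels are off the two ends of a double-ended grinder, so one wheel nut has an ordinary right-hand thread and the other a left-hand one, and nobody noted which is which. Feel which way each spanner gives, without heaving on one that will not go, and back both nuts off by at least half a turn. Leave the other things on the bench alone.

Things in the scene. Friction and masses are not known exactly. Their poses are not given: they have to be found in the camera images.
- stand_a: round grey foot, 150 mm across, screwed down, under a grey-white grinding wheel 125 mm across (upper face 43 mm above the bench); origin at bench height on the wheel's vertical axis, about which nut and spanner turn. As found, the spanner arm points along the stand's -x axis. The axle's threaded end, 84 mm above the bench, is the highest point. Axle and wheel are keyed and do not turn.
- handle_a (a point): point on stand_a's spanner arm, mid-width and mid-thickness, 105 mm out from the axis, 64 mm above the bench. The arm is a straight level flat bar, 20 mm wide, 8 mm thick (60 to 68 mm above the bench), reaching 154 mm from the axis; beyond the foot only the bench is under it. The spanner is captive in the nut: both turn as one.
- nut_a (a joint): how far nut a is backed off, rad: 0 tight as found (a hard stop against tightening), growing as it loosens, whichever the hand of its thread; lifts 4 mm a turn; 1.5 turns available. Loosening takes 0.45 N m all the way, 4 to 5 N at the handle point; it stays where left. A right-hand thread loosens anticlockwise seen from above, a left-hand one clockwise.
- stand_b: the second stand with its wheel, exactly like stand_a; which of the two is on the robot's left varies
- handle_b (a point): the same point on the spanner arm of stand_b
- nut_b (a joint): how far nut b has been backed off, as for nut_a; its thread is of the other hand
- new_wheel: a loose new grinding wheel, 125 mm across x 20 mm with a 16 mm bore, lying flat at the back; origin at the centre of its underside; a bystander
- tin: round flat tin, 57 mm across x 28 mm, standing loose; origin at the centre of its underside; a bystander
- caliper1: caliper, 67 x 216 x 12 mm, lying loose; origin at the centre of its underside; a bystander
- lamp_hood (a point): middle of the lower rim of the desk lamp's conical hood, 110 mm across and 180 mm above the bench, hanging between the stands; the lamp is fixed and its thin neck runs up and back from the hood to its foot, 410 mm above the bench at its highest: go over it or keep clear

How it is judged:
At the end, for the whole second after the job is handed in: Both nuts stand backed off by at least half a turn (2.9 rad counts), at rest (value of joint each of nut_a, nut_b above 2.9 rad and velocity of joint each of nut_a, nut_b below 0.05 rad/s); the robot touches nothing.
It fails at once if a spanner is heaved on with more than 60 N (contact force between any of the arm, the fingers and nut_a above 60 N or contact force between any of the arm, the fingers and nut_b above 60 N).
It fails at once if a bystander is shifted by more than 30 mm (distance of any of new_wheel, tin, caliper1 from where it was at the start of the episode above 0.03 m).
It also fails if it takes over 72 s, if anything falls off the work surface, if the arm or the gripper's body presses on something with over 40 N, if the wrist force passes 120 N, or if a joint passes its speed limit or range.

## Working session

There is one attempt and no reset: what is moved stays moved. The work goes in short steps, Python scripts to look and compute and a tool call to move; the robot and the scene stay as the last step left them, time stands still between calls to the robot, and variables do not carry over. Pictures are saved under pics/ and viewed, at most 10 in all, crops included, and the job is handed in when it is done.

Besides the shell and the picture viewer there is one more tool, called after "Emit:" as a command line: name --argument value ..., lists and objects as JSON in quotes. jog_arm: Moves the arm, as the interface text tells. Its arguments: {"type":"object","properties":{"plan":{"type":"string"}},"required":["plan"]}

```bash
mkdir -p pics; ls
python3 - <<'E'
from cell import *
import cv2
for n in("top","scene"):
    cv2.imwrite(f"pics/{n}0.png",snapshot(n)[:,:,::-1]);c=get_calibration(n);print(n,c)
s=get_state();print(s)
E
```

```text
pics
top {'fovy': 44.19225550123203, 'cx': 253.82207682095142, 'cy': 195.0764267362275, 'T': array([[ 0.30631253, -0.85181495,  0.42495168, -0.19481881],
       [-0.95188962, -0.27824744,  0.12839199, -0.20933218],
       [ 0.00887551, -0.44383517, -0.89606449,  1.71556846],
       [ 0.        ,  0.        ,  0.        ,  1.        ]])}
scene {'fovy': 52.3521321316987, 'cx': 254.09692315962204, 'cy': 189.3847167739917, 'T': array([[-0.67689342, -0.39691386,  0.61989893, -0.18762793],
       [-0.73606033,  0.35867091, -0.57408219,  0.73819841],
       [ 0.00552146, -0.84487547, -0.53493453,  0.78364058],
       [ 0.        ,  0.        ,  0.        ,  1.        ]])}
{'clock': 0.1, 'joint_pos': array([ 1.19880471,  0.41185569, -0.01272809,  1.59695087,  0.00560732,
        1.13426632, -0.08220343]), 'qd': array([ 0.00062096, -0.00064791,  0.00148587, -0.00156278,  0.00016239,
        0.00081852,  0.00046126]), 'joint_torque': array([ 3.10668889e-03, -5.89098859e+01,  6.44115228e-01, -2.91711831e+01,
       -5.36865648e-02,  1.44567504e-02,  6.32402453e-05]), 'tool_pos': array([ 0.18684303, -0.59607349,  0.30187458]), 'ee_rot': array([-3.14015171e+00,  1.01644689e-04,  3.03830249e-01]), 'wrist_force': array([ 0.09393934, -0.22195401,  0.32131618]), 'ft_torque': array([-0.06362622,  0.02049575, -0.0302425 ]), 'finger_force': 0.0, 'finger_gap': 0.9997158835727524}
```

View pics/top0.png

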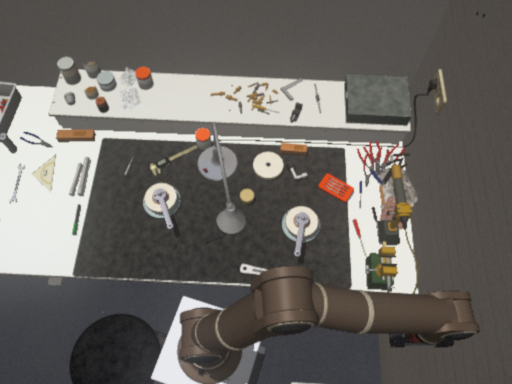

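View pics/scene0.png

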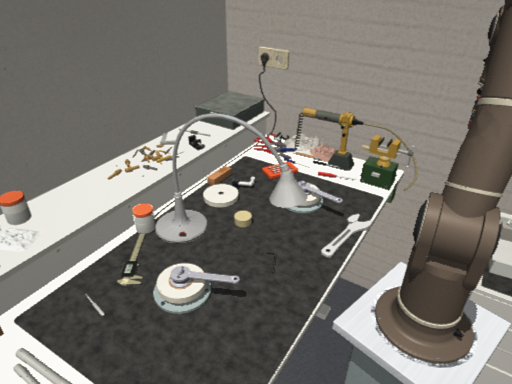

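The top view shows two wheels, at about (160,200) and (301,223), with their spanners pointing towards the robot. The tips are near (169,226) and (298,253). The lamp hood is near (231,220), between the stands. I'll measure these on an enlarged crop.

```bash
cat > h.py <<'E'
from cell import *
import cv2, numpy as np
def ray(n,u,v,z,c=None):
    c=c or get_calibration(n); f=192/np.tan(np.radians(c["fovy"]/2)); T=c["T"]
    d=T[:3,:3]@[(u-c["cx"])/f,(v-c["cy"])/f,1]; o=T[:3,3]
    return o+d*(z-o[2])/d[2]
E
python3 - <<'E'
from h import *
im=cv2.imread("pics/top0.png")
a=im[170:270,125:205];b=im[185:285,260:340]
cv2.imwrite("pics/crop0.png",cv2.resize(np.hstack([a,b]),None,fx=5,fy=5,interpolation=cv2.INTER_CUBIC))
for nm,u,v,z in[("hood",231,220,.18),("tin",247,196,.028),("cal",176,158,.01),("newwheel",268,165,.02),("wl",160,200,.043),("wr",301,223,.043),("spannerTool",257,270,0)]:
    print(nm,ray("top",u,v,z).round(3))
E
```

```text
hood [0.415 0.057 0.18 ]
tin [0.593 0.057 0.028]
cal [0.678 0.397 0.01 ]
newwheel [0.76 0.02 0.02]
wl [0.464 0.373 0.043]
wr [ 0.541 -0.178  0.043]
spannerTool [ 0.324 -0.071  0.   ]
```

View pics/crop0.png

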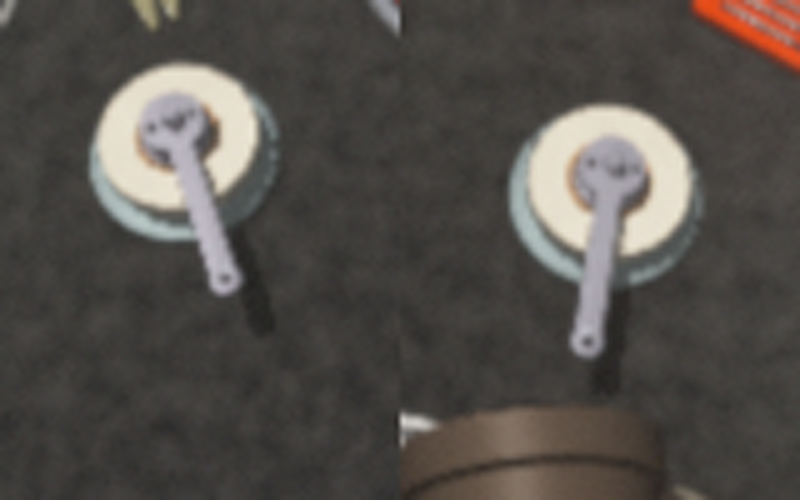

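The crop gives wheel centres of about (161,197) and (302,221) in the full picture. The spanner tip holes are at about (170,225.6) and (297.4,253.4). I'll refine this with masks.

Run:
```python
from h import *
im=cv2.imread("pics/top0.png").astype(int)
b,g,r=im[...,0],im[...,1],im[...,2]
cream=((r>190)&(r-b>15)&(r-b<70)).astype(np.uint8)
grey=((b-r>5)&(r>110)).astype(np.uint8)
for nm,(u,v),tip in(("L",(161,197),(170,225.6)),("R",(302,221),(297.4,253.4))):
    m=np.zeros_like(cream);m[v-22:v+22,u-22:u+22]=cream[v-22:v+22,u-22:u+22]
    pts=cv2.findNonZero(m);hull=cv2.convexHull(pts)
    w=np.array([ray("top",p[0][0],p[0][1],.043)[:2] for p in hull],np.float32)
    c,rad=cv2.minEnclosingCircle(w.reshape(-1,1,2)); e=cv2.fitEllipse(w.reshape(-1,1,2))
    t=ray("top",*tip,.068)[:2]; d=t-np.array(c)
    print(nm,np.round(c,4),rad,np.round(e[0],4),np.round(e[1],3),"tip",t.round(4),np.linalg.norm(d).round(4),"ang",np.arctan2(d[1],d[0]).round(3))
```

```text
L [0.4778 0.3793] 0.061162013560533524 [0.4774 0.379 ] [0.118 0.121] tip [0.3667 0.2872] 0.1443 ang -2.449
R [ 0.5508 -0.1768] 0.06136087328195572 [ 0.5509 -0.1768] [0.121 0.122] tip [ 0.4089 -0.1983] 0.1434 ang -2.991
```

```bash
cat >> h.py <<'E'
from scipy.spatial.transform import Rotation as Ro
def to(pos,yaw,n):
    "per-row tool-axis shift (mm) and turn (rad) from the measured pose to pos, yaw"
    s=get_state(); R=Ro.from_euler("xyz",s["ee_rot"]); Rt=Ro.from_euler("xyz",[np.pi,0,yaw])
    w=(R.inv()*Rt).as_rotvec()/n
    A=sum(Ro.from_rotvec(w*i).as_matrix() for i in range(n))
    d=np.linalg.solve(A,R.inv().apply(np.array(pos)-s["tool_pos"]))*1000
    print("n",n,"shift",d.round(1),"turn",w.round(4),"| pos",s["tool_pos"].round(4),"rpy",s["ee_rot"].round(3),"j",s["joint_pos"].round(2),"F",s["wrist_force"].round(1))
C={"L":np.array([.4776,.3792]),"R":np.array([.5508,-.1768])}; A0={"L":-2.449,"R":-2.991}
def at(k,turn,r,z): a=A0[k]+turn; return [*(C[k]+r*np.array([np.cos(a),np.sin(a)])),z]
E
python3 - <<'E'
from h import *
to(at("R",0,.115,.26),.151,12)
E
```

```text
n 12 shift [ 28.1 -27.8   3.5] turn [-0.0001  0.      0.0127] | pos [ 0.1868 -0.5961  0.3019] rpy [-3.14   0.     0.304] j [ 1.2   0.41 -0.01  1.6   0.01  1.13 -0.08] F [ 0.1 -0.2  0.3]
```

Emit:
jog_arm --plan "28 -28 3.5 0 0 0.0127 -0.1;28 -28 3.5 0 0 0.0127 -0.1;28 -28 3.5 0 0 0.0127 -0.1;28 -28 3.5 0 0 0.0127 -0.1;28 -28 3.5 0 0 0.0127 -0.1;28 -28 3.5 0 0 0.0127 -0.1;28 -28 3.5 0 0 0.0127 -0.1;28 -28 3.5 0 0 0.0127 -0.1;28 -28 3.5 0 0 0.0127 -0.1;28 -28 3.5 0 0 0.0127 -0.1;28 -28 3.5 0 0 0.0127 -0.1;28 -28 3.5 0 0 0.0127 -0.1"

```text
clock: 1.1
tool_pos: [0.4361, -0.1902, 0.2605]
ee_rot: [3.141, 0.0, 0.151]
wrist_force: [0.6, -1.0, 0.6]
finger_gap: 0.448
finger_force: 0.0
```

Run:
```python
from h import *
cv2.imwrite("pics/w1.png",snapshot("wrist")[:,:,::-1])
to(at("R",0,.115,.125),.151,6)
print(get_state()["finger_gap"])
```

```text
n 6 shift [-0.9  1.8 22.5] turn [-0.0005 -0.0005  0.0011] | pos [ 0.4405 -0.1831  0.2602] rpy [-3.139e+00 -3.000e-03  1.580e-01] j [ 0.54  0.22 -0.28  1.98  0.07  0.95 -1.19] F [4.3 5.6 0.2]
0.45182846746423405
```

View pics/w1.png

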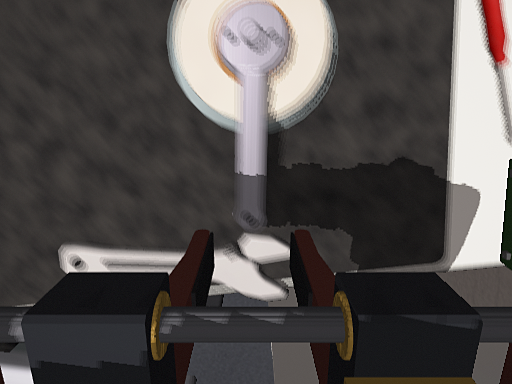

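The wrist view, blurred slightly because the arm was still settling, shows spanner R at column ~253. The fingers straddle column ~251, so it is centred and I'll descend straight.

Emit:
jog_arm --plan "0 0 0 0 0 0 -0.1;0 0 0 0 0 0 -0.1;0 0 22.5 0 0 0 -0.1;0 0 22.5 0 0 0 -0.1;0 0 22.5 0 0 0 -0.1;0 0 22.5 0 0 0 -0.1;0 0 22.5 0 0 0 -0.1;0 0 22.5 0 0 0 -0.1;0 0 0 0 0 0 -0.1;0 0 0 0 0 0 -0.1"

```text
clock: 1.98
tool_pos: [0.4343, -0.1932, 0.1251]
ee_rot: [-3.141, 0.003, 0.149]
wrist_force: [0.5, -0.5, 0.1]
finger_gap: 0.452
finger_force: 0.0
```

Run:
```python
from h import *
to(at("R",0,.115,.125),.151,1)
```

```text
n 1 shift [2.6 1.3 0.1] turn [-0.0009  0.0028 -0.0016] | pos [ 0.4343 -0.1932  0.1251] rpy [-3.141e+00  3.000e-03  1.490e-01] j [ 0.51  0.42 -0.23  2.1   0.16  0.64 -1.26] F [ 0.5 -0.5  0.1]
```

Emit:
jog_arm --plan "0 4 0 0 0 0 -0.1;0 4 0 0 0 0 -0.1;0 1 0 0 0 0 -0.1;0 1 0 0 0 0 -0.1;0 0 0 0 0 0 -0.1"

```text
clock: 2.4
tool_pos: [0.4375, -0.2021, 0.1264]
ee_rot: [3.141, -0.001, 0.151]
wrist_force: [0.7, 1.5, 0.1]
finger_gap: 0.45
finger_force: 0.3
```

Emit:
jog_arm --plan "0 1 0 0 0 0 -0.1;0 1 0 0 0 0 -0.1;0 0 0 0 0 0 -0.1"

```text
clock: 2.65
tool_pos: [0.4376, -0.2025, 0.1259]
ee_rot: [-3.14, -0.0, 0.153]
wrist_force: [-0.7, 6.6, 3.9]
finger_gap: 0.456
finger_force: 3.2
```

Emit:
jog_arm --plan "0 1 0 0 0 0 -0.1;0 1 0 0 0 0 -0.1;0 0 0 0 0 0 -0.1"

```text
clock: 2.9
tool_pos: [0.4377, -0.2029, 0.1257]
ee_rot: [-3.138, 0.001, 0.154]
wrist_force: [-1.3, 12.2, 7.6]
finger_gap: 0.451
finger_force: 6.1
```

At 12 N anticlockwise the nut doesn't give, so R must be left-handed. I'll back off, lift, turn the wrist half round for range, and then go clockwise.

Emit:
jog_arm --plan "0 -4 0 0 0 0 -0.1;0 -5 0 0 0 0 -0.1;0 -4 0 0 0 0 -0.1;0 0 -30 0 0 0 -0.1;0 0 -30 0 0 0 -0.1;0 0 0 0 0 -0.12 -0.1;0 0 0 0 0 -0.12 -0.1;0 0 0 0 0 -0.12 -0.1;0 0 0 0 0 -0.12 -0.1;0 0 0 0 0 -0.12 -0.1;0 0 0 0 0 -0.12 -0.1;0 0 0 0 0 -0.12 -0.1"

```text
clock: 3.9
tool_pos: [0.4357, -0.1933, 0.1857]
ee_rot: [3.141, 0.001, 0.997]
wrist_force: [-0.4, 1.1, -0.6]
finger_gap: 0.449
finger_force: 0.0
```

Emit:
jog_arm --plan "0 0 0 0 0 -0.12 -0.1;0 0 0 0 0 -0.12 -0.1;0 0 0 0 0 -0.12 -0.1;0 0 0 0 0 -0.12 -0.1;0 0 0 0 0 -0.12 -0.1;0 0 0 0 0 -0.12 -0.1;0 0 0 0 0 -0.12 -0.1;0 0 0 0 0 -0.12 -0.1;0 0 0 0 0 -0.12 -0.1;0 0 0 0 0 -0.12 -0.1;0 0 0 0 0 -0.12 -0.1;0 0 0 0 0 -0.12 -0.1"

```text
clock: 4.9
tool_pos: [0.4357, -0.1933, 0.1856]
ee_rot: [-3.141, 0.0, 2.437]
wrist_force: [0.1, 0.3, -0.6]
finger_gap: 0.451
finger_force: 0.0
```

Emit:
jog_arm --plan "0 0 0 0 0 -0.12 -0.1;0 0 0 0 0 -0.12 -0.1;0 0 0 0 0 -0.12 -0.1;0 0 0 0 0 -0.12 -0.1;0 0 0 0 0 -0.12 -0.1;0 0 0 0 0 -0.12 -0.1;0 0 0 0 0 -0.12 -0.1;0 0 0 0 0 -0.02 -0.1;0 0 0 0 0 0 -0.1;0 0 0 0 0 0 -0.1"

```text
clock: 5.73
tool_pos: [0.4357, -0.1931, 0.1855]
ee_rot: [3.142, -0.0, -2.996]
wrist_force: [-0.4, 0.3, -0.1]
finger_gap: 0.455
finger_force: 0.0
```

Run:
```python
from h import *
to(at("R",0,.115,.125),-2.991,3)
```

```text
n 3 shift [-0.4 -0.4 20.2] turn [ 0.     -0.     -0.0016] | pos [ 0.4357 -0.1931  0.1855] rpy [ 3.142 -0.    -2.996] j [ 1.08  0.49 -0.96  2.03  0.51  0.89  1.55] F [-0.4  0.3 -0.1]
```

Emit:
jog_arm --plan "0 0 20 0 0 0 -0.1;0 0 20 0 0 0 -0.1;0 0 20 0 0 0 -0.1;0 4 0 0 0 0 -0.1;0 4 0 0 0 0 -0.1;0 1 0 0 0 0 -0.1;0 1 0 0 0 0 -0.1;0 0 0 0 0 0 -0.1"

```text
clock: 6.4
tool_pos: [0.4349, -0.1831, 0.1267]
ee_rot: [-3.14, 0.001, -2.992]
wrist_force: [0.0, 0.5, -0.5]
finger_gap: 0.45
finger_force: 0.0
```

Emit:
jog_arm --plan "0 1 0 0 0 0 -0.1;0 1 0 0 0 0 -0.1;0 1 0 0 0 0 -0.1;0 1 0 0 0 0 -0.1;0 0 0 0 0 0 -0.1"

```text
clock: 6.82
tool_pos: [0.434, -0.1795, 0.1259]
ee_rot: [-3.141, 0.001, -2.992]
wrist_force: [0.4, -4.5, 2.3]
finger_gap: 0.45
finger_force: 2.1
```

R gives clockwise at about 4.5 N, so I'll sweep it round the arc.

Emit:
jog_arm --plan "-1.6 11.6 0 0 0 0.1 -0.1;-1.6 11.6 0 0 0 0.1 -0.1;-1.6 11.6 0 0 0 0.1 -0.1;-1.6 11.6 0 0 0 0.1 -0.1;-1.6 11.6 0 0 0 0.1 -0.1;-1.6 11.6 0 0 0 0.1 -0.1;-1.6 11.6 0 0 0 0.1 -0.1;-1.6 11.6 0 0 0 0.1 -0.1;0 0 0 0 0 0 -0.1"

```text
clock: 7.57
tool_pos: [0.4643, -0.0911, 0.1256]
ee_rot: [3.141, -0.001, 2.489]
wrist_force: [0.1, -0.4, 0.6]
finger_gap: 0.448
finger_force: 0.0
```

```bash
cat >> h.py <<'E'
def chk(k):
    s=get_state();p=s["tool_pos"][:2]-C[k];a=np.arctan2(p[1],p[0])
    print("r",np.hypot(*p).round(4),"turned",((a-A0[k]+np.pi)%(2*np.pi)-np.pi).round(3),"yaw-rad",((s["ee_rot"][2]-a+np.pi)%(2*np.pi)-np.pi).round(3),"j",s["joint_pos"].round(2),"F",s["wrist_force"].round(1),"gap",round(s["finger_gap"],3),"z",s["tool_pos"][2].round(4),s["clock"])
E
python3 -c "
from h import *
chk('R')"
```

```text
r 0.1217 turned -0.931 yaw-rad 0.128 j [ 0.64  0.5  -0.69  2.09  0.48  0.71  0.56] F [ 0.1 -0.4  0.6] gap 0.448 z 0.1256 7.5667
```

Emit:
jog_arm --plan "-2 11.6 0 0 0 0.1 -0.1;-2 11.6 0 0 0 0.1 -0.1;-2 11.6 0 0 0 0.1 -0.1;-2 11.6 0 0 0 0.1 -0.1;-2 11.6 0 0 0 0.1 -0.1;-2 11.6 0 0 0 0.1 -0.1;-2 11.6 0 0 0 0.1 -0.1;-2 11.6 0 0 0 0.1 -0.1;-2 11.6 0 0 0 0.1 -0.1;-2 11.6 0 0 0 0.1 -0.1;0 0 0 0 0 0 -0.1"

```text
clock: 8.48
tool_pos: [0.572, -0.0589, 0.1248]
ee_rot: [-3.14, -0.001, 1.491]
wrist_force: [-0.3, 0.1, 0.2]
finger_gap: 0.451
finger_force: 0.0
```

```bash
python3 -c "
from h import *
chk('R');cv2.imwrite('pics/w2.png',np.hstack([snapshot('wrist')[::,::,::-1],snapshot('top')[100:484,:,::-1][:284].copy() if 0 else snapshot('top')[:,:,::-1]])[:, :1024][::1])
im=cv2.imread('pics/w2.png');cv2.imwrite('pics/w2.png',cv2.resize(im,(800,300)))"
```

```text
r 0.1198 turned -1.899 yaw-rad 0.098 j [ 0.33  0.58 -0.41  1.86  0.32  0.78 -0.34] F [-0.3  0.1  0.2] gap 0.451 z 0.1248 8.4833
```

View pics/w2.png

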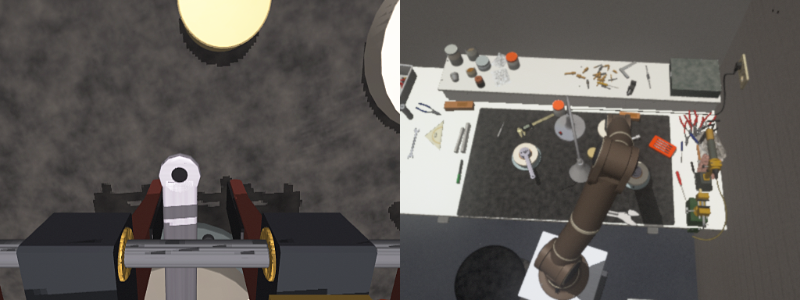

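The wrist view shows the spanner still between the fingers, tip hole at about column 180 of the composite, turning with the tool. The tin is clear of it. I'll continue.

Emit:
jog_arm --plan "-1.8 11.6 0 0 0 0.1 -0.1;-1.8 11.6 0 0 0 0.1 -0.1;-1.8 11.6 0 0 0 0.1 -0.1;-1.8 11.6 0 0 0 0.1 -0.1;-1.8 11.6 0 0 0 0.1 -0.1;-1.8 11.6 0 0 0 0.1 -0.1;-1.8 11.6 0 0 0 0.1 -0.1;-1.8 11.6 0 0 0 0.1 -0.1;-1.8 11.6 0 0 0 0.1 -0.1;-1.8 11.6 0 0 0 0.1 -0.1;-1.8 11.6 0 0 0 0.1 -0.1;0 0 0 0 0 0 -0.1"

```text
clock: 9.58
tool_pos: [0.6629, -0.143, 0.1254]
ee_rot: [-3.141, -0.001, 0.39]
wrist_force: [-0.5, 0.5, 0.0]
finger_gap: 0.453
finger_force: 0.0
```

Emit:
jog_arm --plan "-1.8 11.6 0 0 0 0.1 -0.1;-1.8 11.6 0 0 0 0.1 -0.1;-1.8 11.6 0 0 0 0.1 -0.1;-1.8 11.6 0 0 0 0.1 -0.1;0 0 0 0 0 0 -0.1;0 0 0 0 0 0 -0.1"

```text
clock: 10.08
tool_pos: [0.6662, -0.1886, 0.1254]
ee_rot: [3.141, 0.001, -0.002]
wrist_force: [-1.1, 0.3, 0.4]
finger_gap: 0.452
finger_force: 0.0
```

```bash
python3 -c "
from h import *
chk('R');cv2.imwrite('pics/w3.png',snapshot('wrist')[:,:,::-1])"
```

```text
r 0.116 turned 2.889 yaw-rad 0.1 j [ 0.22  0.7  -0.02  1.56  0.02  0.88 -1.38] F [-1.1  0.3  0.4] gap 0.452 z 0.1254 10.0833
```

View pics/w3.png

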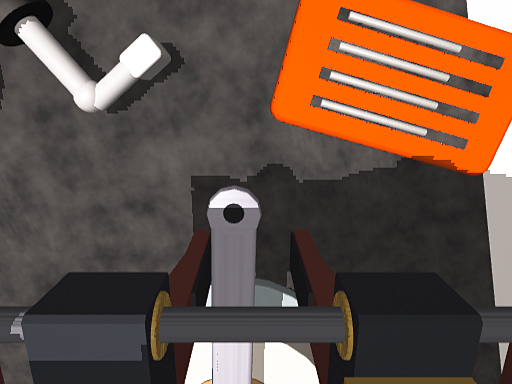

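Spanner R is parallel to the tool and has turned about 3.29 rad. Next I'll centre, lift, and go over the lamp to L.

Emit:
jog_arm --plan "0 -4 0 0 0 0 -0.1;0 -3 0 0 0 0 -0.1;0 0 -30 0 0 0 -0.1;0 0 -40 0 0 0 -0.1;0 0 -40 0 0 0 -0.1;0 0 -40 0 0 0 -0.1;0 0 0 0 0 0 -0.1"

```text
clock: 10.72
tool_pos: [0.6701, -0.1813, 0.2852]
ee_rot: [3.139, -0.013, -0.006]
wrist_force: [1.4, -0.0, 1.4]
finger_gap: 0.45
finger_force: 0.0
```

```bash
python3 -c "
from h import *
chk('R');to([.42,-.13,.55],.1,10)"
```

```text
r 0.1193 turned 2.953 yaw-rad 0.032 j [ 0.2   0.54 -0.01  1.44  0.01  1.15 -1.39] F [ 1.4 -0.   1.4] gap 0.45 z 0.2852 10.7167
n 10 shift [-24.6  -6.1 -26.7] turn [ 0.0003 -0.0013 -0.0106] | pos [ 0.6701 -0.1813  0.2852] rpy [ 3.139 -0.013 -0.006] j [ 0.2   0.54 -0.01  1.44  0.01  1.15 -1.39] F [ 1.4 -0.   1.4]
```

Emit:
jog_arm --plan "-25 -6 -27 0 0 -0.01 -0.1;-25 -6 -27 0 0 -0.01 -0.1;-25 -6 -27 0 0 -0.01 -0.1;-25 -6 -27 0 0 -0.01 -0.1;-25 -6 -27 0 0 -0.01 -0.1;-25 -6 -27 0 0 -0.01 -0.1;-25 -6 -27 0 0 -0.01 -0.1;-25 -6 -27 0 0 -0.01 -0.1;-25 -6 -27 0 0 -0.01 -0.1;-25 -6 -27 0 0 -0.01 -0.1;0 0 0 0 0 0 -0.1"

```text
clock: 11.63
tool_pos: [0.4123, -0.1299, 0.5518]
ee_rot: [3.138, -0.009, 0.094]
wrist_force: [1.1, -0.8, 1.6]
finger_gap: 0.442
finger_force: 0.0
```

```bash
python3 -c "
from h import *
to([.384,.304,.55],.692,12);to([.384,.304,.55],.692,14)"
```

```text
n 12 shift [ 11.  -35.1   0.1] turn [ 0.0005 -0.0006 -0.0499] | pos [ 0.4123 -0.1299  0.5518] rpy [ 3.138 -0.009  0.094] j [ 0.23 -0.05 -0.03  1.59 -0.    1.59 -1.28] F [ 1.1 -0.8  1.6]
n 14 shift [  9.5 -30.1   0.1] turn [ 0.0004 -0.0005 -0.0427] | pos [ 0.4123 -0.1299  0.5518] rpy [ 3.138 -0.009  0.094] j [ 0.23 -0.05 -0.03  1.59 -0.    1.59 -1.28] F [ 1.1 -0.8  1.6]
```

Emit:
jog_arm --plan "11 -35 0 0 0 -0.05 -0.1;11 -35 0 0 0 -0.05 -0.1;11 -35 0 0 0 -0.05 -0.1;11 -35 0 0 0 -0.05 -0.1;11 -35 0 0 0 -0.05 -0.1;11 -35 0 0 0 -0.05 -0.1;11 -35 0 0 0 -0.05 -0.1;11 -35 0 0 0 -0.05 -0.1;11 -35 0 0 0 -0.05 -0.1;11 -35 0 0 0 -0.05 -0.1;11 -35 0 0 0 -0.05 -0.1;11 -35 0 0 0 -0.05 -0.1"

```text
clock: 12.63
tool_pos: [0.3875, 0.3043, 0.545]
ee_rot: [3.141, 0.0, 0.696]
wrist_force: [1.2, 0.8, -0.2]
finger_gap: 0.449
finger_force: 0.0
```

Emit:
jog_arm --plan "0 0 0 0 0 0 -0.1;0 0 0 0 0 0 -0.1"

```text
clock: 12.8
tool_pos: [0.387, 0.3044, 0.5448]
ee_rot: [-3.141, 0.001, 0.698]
wrist_force: [1.4, -0.5, -0.6]
finger_gap: 0.448
finger_force: 0.0
```

```bash
python3 -c "
from h import *
chk('L');to(at('L',0,.115,.25),.692,10)"
```

```text
r 0.1174 turned -0.002 yaw-rad -3.134 j [-0.29  0.11 -0.53  1.46  0.05  1.59 -1.69] F [ 1.4 -0.5 -0.6] gap 0.448 z 0.5448 12.8
n 10 shift [ 0.3  0.  29.5] turn [-0.      0.0001  0.0006] | pos [0.387  0.3044 0.5448] rpy [-3.141e+00  1.000e-03  6.980e-01] j [-0.29  0.11 -0.53  1.46  0.05  1.59 -1.69] F [ 1.4 -0.5 -0.6]
```

Emit:
jog_arm --plan "0 0 29.5 0 0 0 -0.1;0 0 29.5 0 0 0 -0.1;0 0 29.5 0 0 0 -0.1;0 0 29.5 0 0 0 -0.1;0 0 29.5 0 0 0 -0.1;0 0 29.5 0 0 0 -0.1;0 0 29.5 0 0 0 -0.1;0 0 29.5 0 0 0 -0.1;0 0 29.5 0 0 0 -0.1;0 0 29.5 0 0 0 -0.1;0 0 0 0 0 0 -0.1;0 0 0 0 0 0 -0.1"

```text
clock: 13.8
tool_pos: [0.3884, 0.301, 0.25]
ee_rot: [3.141, 0.003, 0.691]
wrist_force: [0.5, 0.2, 0.9]
finger_gap: 0.449
finger_force: 0.0
```

```bash
python3 -c "
from h import *
chk('L');to(at('L',0,.115,.125),.692,5);cv2.imwrite('pics/w4.png',snapshot('wrist')[:,:,::-1])"
```

```text
r 0.1186 turned 0.027 yaw-rad 3.113 j [-0.32  0.29 -0.52  1.95  0.17  0.95 -1.81] F [0.5 0.2 0.9] gap 0.449 z 0.25 13.8
n 5 shift [ 0.8 -0.6 25. ] turn [ 0.      0.0006 -0.0003] | pos [0.3884 0.301  0.25  ] rpy [3.141e+00 3.000e-03 6.910e-01] j [-0.32  0.29 -0.52  1.95  0.17  0.95 -1.81] F [0.5 0.2 0.9]
```

View pics/w4.png

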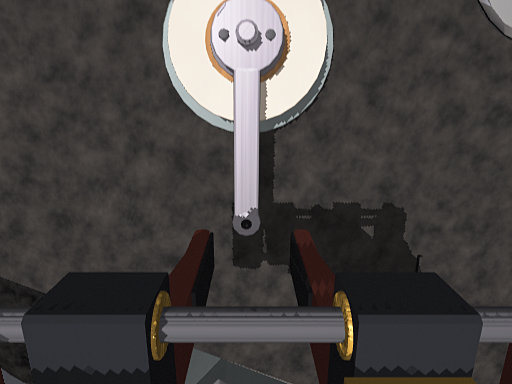

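The L arm is at column ~246 against a finger mid-line of ~251, about 3 mm off. I'll correct by -3 mm in y and descend.

Emit:
jog_arm --plan "2 -1.5 25 0 0 0 -0.1;2 -1.5 25 0 0 0 -0.1;0 0 25 0 0 0 -0.1;0 0 25 0 0 0 -0.1;0 0 25 0 0 0 -0.1;0 0 0 0 0 0 -0.1;0 4 0 0 0 0 -0.1;0 4 0 0 0 0 -0.1;0 1 0 0 0 0 -0.1;0 0 0 0 0 0 -0.1"

```text
clock: 14.68
tool_pos: [0.3966, 0.3006, 0.1275]
ee_rot: [3.141, -0.003, 0.69]
wrist_force: [-0.0, 0.5, -0.0]
finger_gap: 0.446
finger_force: 0.0
```

Emit:
jog_arm --plan "0 1 0 0 0 0 -0.1;0 1 0 0 0 0 -0.1;0 1 0 0 0 0 -0.1;0 0 0 0 0 0 -0.1"

```text
clock: 15.02
tool_pos: [0.3973, 0.2986, 0.1261]
ee_rot: [-3.141, -0.001, 0.692]
wrist_force: [-1.7, 3.9, 2.8]
finger_gap: 0.451
finger_force: 2.0
```

Emit:
jog_arm --plan "0 1 0 0 0 0 -0.1;0 1 0 0 0 0 -0.1;0 1 0 0 0 0 -0.1;0 0 0 0 0 0 -0.1"

```text
clock: 15.35
tool_pos: [0.3992, 0.2955, 0.1256]
ee_rot: [3.142, 0.0, 0.691]
wrist_force: [-2.8, 2.3, 3.0]
finger_gap: 0.451
finger_force: 1.9
```

```bash
python3 -c "
from h import *
chk('L')"
```

```text
r 0.1147 turned 0.125 yaw-rad 3.015 j [-0.38  0.48 -0.45  2.04  0.32  0.69 -1.91] F [-2.8  2.3  3. ] gap 0.451 z 0.1256 15.35
```

L gives anticlockwise, so I'll sweep it round.

Emit:
jog_arm --plan "1.8 11.4 0 0 0 -0.1 -0.1;1.8 11.4 0 0 0 -0.1 -0.1;1.8 11.4 0 0 0 -0.1 -0.1;1.8 11.4 0 0 0 -0.1 -0.1;1.8 11.4 0 0 0 -0.1 -0.1;1.8 11.4 0 0 0 -0.1 -0.1;1.8 11.4 0 0 0 -0.1 -0.1;1.8 11.4 0 0 0 -0.1 -0.1;1.8 11.4 0 0 0 -0.1 -0.1;1.8 11.4 0 0 0 -0.1 -0.1;0 0 0 0 0 0 -0.1"

```text
clock: 16.27
tool_pos: [0.5069, 0.2645, 0.1246]
ee_rot: [-3.14, 0.001, 1.694]
wrist_force: [0.3, -0.6, -0.9]
finger_gap: 0.452
finger_force: 0.0
```

```bash
python3 -c "
from h import *
chk('L')"
```

```text
r 0.1184 turned 1.128 yaw-rad 3.015 j [-0.08  0.63 -0.67  1.85  0.52  0.84 -0.88] F [ 0.3 -0.6 -0.9] gap 0.452 z 0.1246 16.2667
```

Emit:
jog_arm --plan "2 11.5 0 0 0 -0.1 -0.1;2 11.5 0 0 0 -0.1 -0.1;2 11.5 0 0 0 -0.1 -0.1;2 11.5 0 0 0 -0.1 -0.1;2 11.5 0 0 0 -0.1 -0.1;2 11.5 0 0 0 -0.1 -0.1;2 11.5 0 0 0 -0.1 -0.1;2 11.5 0 0 0 -0.1 -0.1;2 11.5 0 0 0 -0.1 -0.1;2 11.5 0 0 0 -0.1 -0.1;0 0 0 0 0 0 -0.1"

```text
clock: 17.18
tool_pos: [0.5883, 0.3411, 0.1245]
ee_rot: [-3.139, 0.001, 2.693]
wrist_force: [0.4, -0.4, -0.2]
finger_gap: 0.451
finger_force: 0.0
```

```bash
python3 -c "
from h import *
chk('L')"
```

```text
r 0.1171 turned 2.118 yaw-rad 3.024 j [-0.07  0.85 -0.85  1.56  0.71  1.06  0.01] F [ 0.4 -0.4 -0.2] gap 0.451 z 0.1245 17.1833
```

Emit:
jog_arm --plan "1.8 11.5 0 0 0 -0.1 -0.1;1.8 11.5 0 0 0 -0.1 -0.1;1.8 11.5 0 0 0 -0.1 -0.1;1.8 11.5 0 0 0 -0.1 -0.1;1.8 11.5 0 0 0 -0.1 -0.1;1.8 11.5 0 0 0 -0.1 -0.1;1.8 11.5 0 0 0 -0.1 -0.1;0 0 0 0 0 0 -0.1"

```text
clock: 17.85
tool_pos: [0.5868, 0.4217, 0.1248]
ee_rot: [-3.14, -0.001, -2.891]
wrist_force: [-0.8, -0.9, -0.2]
finger_gap: 0.45
finger_force: 0.0
```

Emit:
jog_arm --plan "1.8 11.5 0 0 0 -0.1 -0.1;1.8 11.5 0 0 0 -0.1 -0.1;1.8 11.5 0 0 0 -0.1 -0.1;1.8 11.5 0 0 0 -0.1 -0.1;1.8 11.5 0 0 0 -0.1 -0.1;0 0 0 0 0 0 -0.1;0 0 0 0 0 0 -0.1"

```text
clock: 18.43
tool_pos: [0.5549, 0.4684, 0.1254]
ee_rot: [3.141, -0.0, -2.399]
wrist_force: [0.2, -0.4, -0.2]
finger_gap: 0.45
finger_force: 0.0
```

```bash
python3 -c "
from h import *
chk('L')
cv2.imwrite('pics/w5.png',snapshot('wrist')[:,:,::-1])"
```

```text
r 0.118 turned -2.977 yaw-rad 3.027 j [-0.2   1.01 -1.05  1.42  0.89  1.23  0.97] F [ 0.2 -0.4 -0.2] gap 0.45 z 0.1254 18.4333
```

View pics/w5.png

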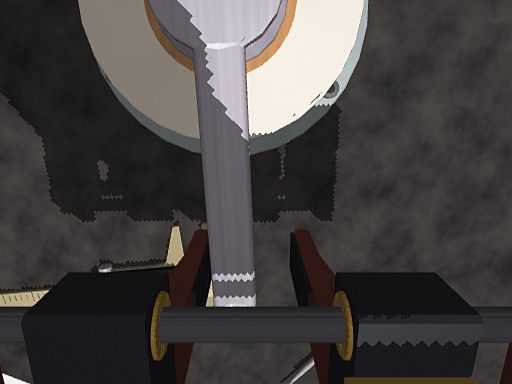

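Spanner L has turned about 3.2 rad with the tool, lying against the left finger. I'll free it, lift clear, and check from above.

Emit:
jog_arm --plan "0 -4 0 0 0 0 -0.1;0 -3 0 0 0 0 -0.1;0 0 -30 0 0 0 -0.1;0 0 -40 0 0 0 -0.1;0 0 -40 0 0 0 -0.1;0 0 -40 0 0 0 -0.1;0 0 -40 0 0 0 -0.1;0 20 0 0 0 0 -0.1;0 0 0 0 0 0 -0.1;0 0 0 0 0 0 -0.1;0 0 0 0 0 0 -0.1;0 0 0 0 0 0 -0.1"

```text
clock: 19.48
tool_pos: [0.5472, 0.4769, 0.3137]
ee_rot: [-3.141, -0.002, -2.394]
wrist_force: [-0.2, 0.2, 0.5]
finger_gap: 0.449
finger_force: 0.0
```

```bash
python3 -c "
from h import *
chk('L')
w=cv2.resize(snapshot('wrist'),(400,300));t=snapshot('top')[120:270,110:360]; s=snapshot('scene')[130:330,130:380]
cv2.imwrite('pics/f.png',np.vstack([np.hstack([w,cv2.resize(s,(400,300))]),np.hstack([cv2.resize(t,(500,300)),np.zeros((300,300,3),np.uint8)])])[:,:,::-1])"
```

```text
r 0.12 turned -2.882 yaw-rad 2.938 j [-0.21  0.84 -1.15  1.24  0.75  1.5   1.06] F [-0.2  0.2  0.5] gap 0.449 z 0.3137 19.4833
```

View pics/f.png

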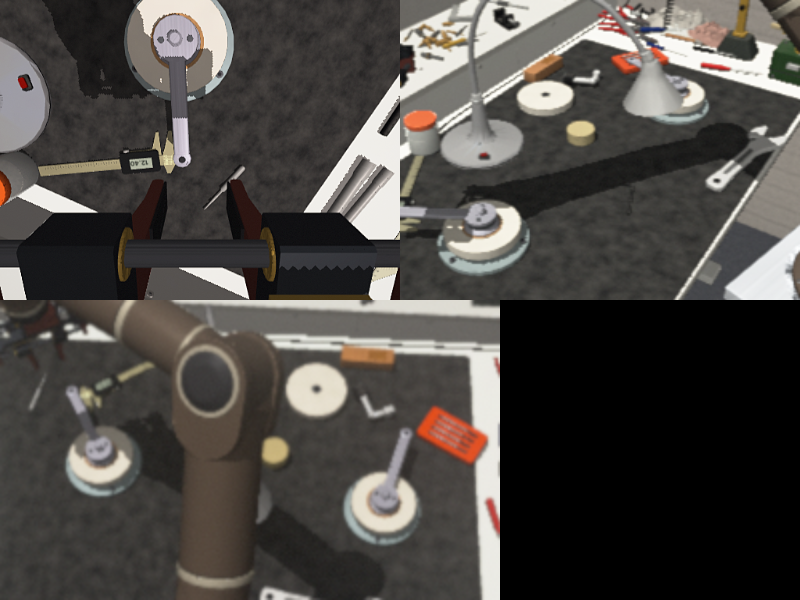

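Both spanners now point away from the robot, and the tin, caliper and new wheel are where they were. From above, an arm link covers the lamp, so I'll check clearance there and the two angles.

```bash
python3 -c "
from h import *
for k,u,v in(('L',146,165.5),('R',312.5,187)):
    d=ray('top',u,v,.070)[:2]-C[k];print(k,np.hypot(*d).round(3),(np.arctan2(d[1],d[0])-A0[k]).round(3))
s=get_state();print(s['joint_torque'].round(1),s['qd'].round(3))
cv2.imwrite('pics/s2.png',snapshot('scene')[:,:,::-1])"
```

```text
L 0.139 3.223
R 0.14 2.958
[ -0.  -72.4 -20.  -23.3  -0.    0.1   0. ] [-0.003 -0.005 -0.007 -0.003  0.    -0.001  0.   ]
```

View pics/s2.png

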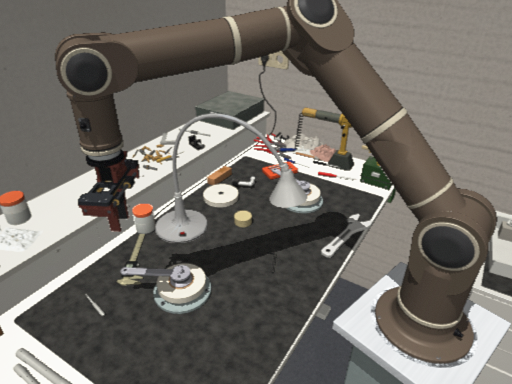

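The arm is well clear above the lamp. L has turned 3.22 rad anticlockwise and R 3.32 rad clockwise, so I'll hand in.

```bash
python3 -c "
from cell import *
print(close_job())"
```

```text
the job is handed in; nothing more can be done
None
```

Both nuts are backed off by more than half a turn: the robot's-right one (left-hand thread) clockwise by about 3.3 rad and the robot's-left one (right-hand thread) anticlockwise by about 3.2 rad, with the arm clear and the job handed in at about 19.6 s (no verdict returned).

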